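# Close up the row of sample jars in the feed lane and shut the keeper bolt

### The arm

A 6-joint arm with a two-finger parallel gripper is mounted at the origin on a cart in front of the work surface, level with it; the furniture and walls round the work are solid. World frame = base frame: x ahead of the robot, y to its left, z up, the work surface at z = 0. Lengths are in mm, angles in rad, forces in N, time in s.
With the tool pointing down it reaches from about 300 to 775 mm from the base axis. Payload 14.6 kg.
Tool frame: the origin (TCP) lies on the centre line of the jaws, within the pads' length; the fingertips stand 11 mm ahead of it and the grasp point (between the pads) lies 8 mm behind it (arm.tip_extent is the distance from the TCP to the fingertips, in mm); z points along the fingers, y is the line along which they close (so a half turn about z gives the same grasp; the last joint's range is limited). The gripper opens to 94 mm and grips with 3 to 60 N. Pads are 16 mm wide; open, the fingers measure 119 mm over their backs; the gripper's body (75 mm by 177 mm) begins 78 mm behind the grasp point.
Start: joints at [-1.188, 0.3, 1.521, -0, 1.321, -0.067], TCP at [239.124, -495.287, 216.446] pointing down, gripper open.
Joint ranges: [-3.03, 3.03], [-0.79, 2.21], [0.23, 2.52], [-1.04, 4.18], [0, 3.07], [-2.55, 2.55]. Speed limits (rad/s): [2.22, 2.22, 2.57, 3.14, 3.14, 3.14].

### API

Orientations are given as a rotation vector (axis times angle).
In Python, from station import arm gives the robot as it stands.
- The arm moves only by the tool apply_moves, never from a script. Its argument "motion" is a list of rows, each an object of numbers: "dx", "dy", "dz": the shift along the tool's x, y, z in m; "wx", "wy", "wz": the turn, a rotation vector about the tool's x, y, z in rad; "claw": the closure, from 0 (fully open) to 1 (shut). In form: [{"dx": .., "dy": .., "dz": .., "wx": .., "wy": .., "wz": .., "claw": ..}, ...]. A call has 1 to 8 rows; each row shifts and turns the commanded pose from where the row before left it, along the tool's axes as they then stand; what a row does not reach is not made up. A row lasts 1/12 s, in which the tool goes at most 41.7 mm and 7.16 degrees, less where a joint would pass 70% of its speed; a pose out of reach is approached as far as the arm can. A call is refused whole if a number of a shift passes 0.0417 or a number of a turn 0.125, either way. A call with a gripper value outside its range is refused whole. The fingers move at their own pace and stop on an object; "grip_force" is the grip in N (left out, the last holds). Time passes only in rows, so rows that do not move let the fingers close. It gives the time, the measured TCP pose, the force, the opening and the grip force at its end, in the units of the state.
- arm.get_obs(): the state, without advancing time (a new reading comes with each control period).
- arm.get_image(name): name is "side" or "top" or "wrist"; returns the picture (420x560x3 uint8, red, green, blue); there is no depth.
- arm.camera_params(name): a dict with "vfov" (degrees; the focal length in pixels is half the picture's height over the tangent of half this angle, whatever the lens; pixels are square), "cx", "cy" (the principal point, pixels), "world_from_camera" (4x4, takes a point from camera to world coordinates). Camera axes: x right, y down, z forward; pixel columns grow to the right and rows downward; lengths in mm; the calibration is good to about 2 mm. A picture is of the moment at which its call begins: read the wrist's pose just before it. camera_params takes no time and is no camera call; for the wrist camera it gives the pose at the moment of the call.
- arm.hand_in(): hands the job in; it is judged then, once.
Trained networks look in the newest picture that a camera, given by its name, has taken for a name from the list of things; names that differ only in an ending like _2 or _b are one class to them, and where a whole thing is asked for, a point or a joint stands for the part that bears it (a point fixed in the world has none). Each returns a list of dicts, best first, with "score" (0 to 1); they miss things now and then, are a little off and sometimes report something else, mostly with a low value. They report only what shows in the picture. A call takes as long as a camera call. They do not tell look-alikes from the thing itself.
- arm.search_frame(camera, label): "position" ([x, y, z] in mm, in world coordinates, good to about 4 mm: the middle of the surface that is visible of it).
- arm.trace(camera, label): "mask" (420x560 bool, what is visible of it).
- arm.place_of(camera, label): "position" ([x, y, z] in mm, in world coordinates, good to about 4 mm: a listed point, or the origin of a listed thing).
The state is a dict: "clock": time; "qpos": joint angles; "dq": joint speeds; "joint_torque": joint torques, N m; "tool_pos": TCP position; "eef_rot": TCP orientation; "wrist_force": force on the tool from outside, world axes, zero at the start; "ft_torque": the same for the moment, N m; "width": finger opening in mm; "grip_force": force on a finger pad.
Only numpy, scipy, OpenCV 4.12 (cv2) and the standard library are available. Lean on these libraries where they do the work, as an engineer would, in place of code of your own. Each camera call takes 0.05 s, during which the arm holds its last target. There are 200 camera calls.

### The job

Push the four brown jars that stand in the metal lane along it as one row, steadily and from behind, until the front jar stands against the end stop and all four touch. Then push the keeper bolt by its upright black pin, fully across behind the last jar, so that the row cannot slip back. Use pushes only: lift or tip nothing, and leave everything else on the bench where it stands.

Things in the scene. Friction and masses are not known exactly. Their poses are not given: they have to be found in the camera images.
- lane: Fixed aluminium feed lane on a bracket, 303 x 70 mm. Origin: under its plate, 160 mm above the bench, 120 mm before the stop; x along it to the stop (about the robot's right), y left of that, z up. Slippery floor z = 8 mm, guide tops 26, 42 mm clear between guides, centred on y = 0. Open end x = -158. Keeper housing: x -61 to -26, y -82 to -24, top 43. Ledge y 35 to 95, x 30 to 140.
- stop_face (a point): Middle of the lower edge of the end stop's rubber face, on the lane's floor (lane x = 120 mm). The stop block rises 44 mm above the floor.
- keeper (a joint): Keeper bolt, a steel tongue with an upright pin: 0 m = drawn back clear of the lane, 0.030 m = fully shut across it. Slides along the lane's +y (away from the robot), needs 1 to 3 N, stays where it is left. Shut, its face towards the jars is at lane x = -38 mm, 3 to 6 mm behind the last jar when the row is home. Tongue: lane z 28 to 39 mm; it cannot pass a jar.
- keeper_pin (a point): Middle of the black upright pin on the keeper bolt, at lane z = 67 mm; moves with the bolt. The pin is a cylinder 15 mm across, lane z 47 to 85 mm. Drawn back it stands at lane x = -44, y = -70 mm, on the lane's side nearest the robot.
- jar_1: Front jar of the row, nearest the stop: brown glass with a black screw cap, 39 mm across, 68 mm tall, 60 to 110 g. Origin: centre of its underside; z up. It stands in the lane 40 to 75 mm short of its home, where its origin is at lane x = 101 mm.
- jar_2: Second jar of the row, alike; touches jar_1 (within 1 mm). Home: origin at lane x = 63 mm.
- jar_3: Third jar of the row, alike. Home: origin at lane x = 24 mm.
- jar_4: Last jar of the row, the one to push on, alike. Home: origin at lane x = -15 to -13 mm, so its back is at about lane x = -34 mm. Glass body 20 mm in radius, upright to about 50 mm above its underside, cap above.
- burette_stand_1: Fixed burette stand on the left, in the arm's way: a white base plate and a steel rod 12 mm across, 632 mm tall, which stands at world x = 0.325, y = 0.50 m (35 mm nearer the robot than this origin). A like stand straight ahead has its rod at world x = 0.305, y = 0.01 m, 712 mm tall, and two burettes in its clamp.
- reagent_rack: Fixed wooden shelf rack over the back of the bench: lower board from world x = 0.602 m on, underside 416 mm and top 450 mm above the bench; square 24 mm upright at world x = 0.589, y = 0.28 m, to which the lane's bracket is clamped. Fixed bottles, flasks and cylinders up to 212 mm tall stand on the bench round and under the lane.
- spare_jar: An identical jar that stands on the ledge behind the lane, not in the row; stays where it is. Origin: centre of its underside.
- cap: Black screw cap lying on the same ledge, 43 mm across, 17 mm tall; stays where it is. Origin: centre of its underside.
- clear_bottle: Clear glass reagent bottle with a narrow neck, 51 mm across, 115 mm tall, on the bench beyond the lane's stop end; stays where it is. Origin: centre of its underside.
- timer: White kitchen-type timer lying on the bench, 62 x 62 x 19 mm, straight ahead of the robot; stays where it is. Origin: centre of its underside.
- forceps: Steel forceps lying on the bench, 134 mm long (along y), 9 mm high, straight ahead; stay where they are. Origin: centre of the underside.
- notebook: Green hard-cover notebook lying flat on the bench, 151 (its x) x 108 x 10 mm, ahead on the right; stays where it is. Origin: centre of its underside.
Not all that is in view belongs to the job. Leave any pink look-alike of the jar_4 alone.

How it is judged (in metres and radians):
On the way, in this order (a step that is already met when the one before it is completed fails the run):
1. the row of jars stands home against the stop, with the keeper bolt still drawn back (x of jar_1 in the frame of lane above 0.0975 m and x of jar_4 in the frame of lane above -0.0185 m and y of jar_1 in the frame of lane between -0.004 and 0.004 m and z of each of jar_1, jar_2, jar_3, jar_4 in the frame of lane below 0.012 m and angle between each of jar_1, jar_2, jar_3, jar_4's own z axis and vertical below 0.1 rad and y of jar_2 in the frame of lane between -0.004 and 0.004 m and y of jar_3 in the frame of lane between -0.004 and 0.004 m and y of jar_4 in the frame of lane between -0.004 and 0.004 m and value of joint keeper below 0.012 m), for 0.2 s.
2. the keeper bolt is shut behind the last jar (x of jar_1 in the frame of lane above 0.0975 m and x of jar_4 in the frame of lane above -0.0185 m and value of joint keeper above 0.026 m), for 0.2 s.
At the end, for the whole second after the job is handed in: all four jars stand upright on the lane's floor between the guides, the front one within 3 mm and the last one within 4 mm of home (so the row touches), and the keeper bolt is shut to within 4 mm; everything is at rest (all of step 2 and y of jar_1 in the frame of lane between -0.004 and 0.004 m and z of each of jar_1, jar_2, jar_3, jar_4 in the frame of lane below 0.012 m and angle between each of jar_1, jar_2, jar_3, jar_4's own z axis and vertical below 0.1 rad and y of jar_2 in the frame of lane between -0.004 and 0.004 m and y of jar_3 in the frame of lane between -0.004 and 0.004 m and y of jar_4 in the frame of lane between -0.004 and 0.004 m and linear speed of each of jar_1, jar_2, jar_3, jar_4 below 0.02 m/s).
It fails at once if a jar of the row is lifted more than 10 mm or tipped (z of any of jar_1, jar_2, jar_3, jar_4 in the frame of lane above 0.018 m or angle between any of jar_1, jar_2, jar_3, jar_4's own z axis and vertical above 0.35 rad).
It fails at once if a jar of the row is shot along the lane (over 0.35 m/s) (linear speed of any of jar_1, jar_2, jar_3, jar_4 above 0.35 m/s).
It fails at once if something else on the bench is shifted by more than 20 mm (distance of any of spare_jar, clear_bottle, cap, forceps, timer, notebook from where it was at the start of the episode above 0.02 m).
It also fails if it takes over 45 s, if anything falls off the work surface, if the arm or the gripper's body presses on something with over 40 N, if the wrist force passes 120 N, or if a joint passes its speed limit or range.

## Working session

There is one attempt and no reset: what is moved stays moved. The work goes in short steps, Python scripts to look and compute and a tool call to move; the robot and the scene stay as the last step left them, time stands still between calls to the robot, and variables do not carry over. Pictures are saved under pics/ and viewed, at most 10 in all, crops included, and the job is handed in when it is done.

Besides the shell and the picture viewer there is one more tool, called after "Emit:" as name(argument=value, ...), one argument or row to a line, values as JSON. apply_moves: Moves the arm, as the interface text tells. Its arguments: {"type":"object","properties":{"motion":{"type":"array","items":{"type":"object","properties":{"dx":{"type":"number"},"dy":{"type":"number"},"dz":{"type":"number"},"wx":{"type":"number"},"wy":{"type":"number"},"wz":{"type":"number"},"claw":{"type":"number"}}}},"grip_force":{"type":"number"}},"required":["motion"]}

```bash
mkdir -p pics; ls; python3 - <<'E'
from station import arm
import cv2,numpy as np
print(arm.get_obs())
for c in ("side","top"):
    im=arm.get_image(c); cv2.imwrite(f"pics/{c}0.png",im[:,:,::-1])
    p=arm.camera_params(c); print(c,p)
    for l in ("jar_1","keeper_pin","stop_face","lane","spare_jar"):
        print(l,[(np.round(d["position"]),round(d["score"],2)) for d in arm.place_of(c,l)])
E
```

```text
pics
{'clock': 0.0, 'qpos': array([-1.18757574e+00,  3.00435555e-01,  1.52158838e+00,  3.14148999e-06,
        1.32066642e+00, -6.65849883e-02]), 'dq': array([ 0.00220882, -0.00047317,  0.00040052, -0.00229295,  0.0009583 ,
       -0.00027809]), 'joint_torque': array([ 3.03469724e-04, -5.31807554e+01, -3.52737808e+01,  7.08454801e-02,
        2.44062074e-02, -9.88723309e-05]), 'tool_pos': array([ 239.0486364 , -495.06248525,  215.90272554]), 'eef_rot': array([-3.06141725e+00, -7.00368562e-01,  2.67030366e-04]), 'wrist_force': array([ 0.47091398, -0.26795136, -0.35404807]), 'ft_torque': array([ 0.02785979,  0.0275684 , -0.04697836]), 'grip_force': 0.0, 'width': 93.80488053110514}
side {'vfov': 50.26572554263225, 'cx': 282.53354912209255, 'cy': 211.9307647902705, 'world_from_camera': array([[-2.49502888e-01, -6.88548900e-01,  6.80917558e-01,
        -2.66754008e+02],
       [-9.68232453e-01,  1.65355242e-01, -1.87572814e-01,
         4.29432107e+02],
       [ 1.65597673e-02, -7.06086436e-01, -7.07932001e-01,
         1.00696195e+03],
       [ 0.00000000e+00,  0.00000000e+00,  0.0000000
[... 571 characters left out ...]
1782914e+02],
       [-9.99841018e-01, -1.69544038e-02,  5.52141953e-03,
         2.12339120e+02],
       [-4.54762235e-03, -5.69470235e-02, -9.98366844e-01,
         1.05249331e+03],
       [ 0.00000000e+00,  0.00000000e+00,  0.00000000e+00,
         1.00000000e+00]])}
jar_1 [(array([478., 199., 170.]), 0.76), (array([472., 241., 168.]), 0.66), (array([481., 160., 166.]), 0.63), (array([465., 284., 168.]), 0.6), (array([543., 542.,   1.]), 0.5)]
keeper_pin [(array([406., 239., 230.]), 0.42)]
stop_face [(array([490.,  89., 170.]), 0.96)]
lane [(array([470., 241., 167.]), 0.26), (array([476., 196., 172.]), 0.23)]
spare_jar [(array([547., 163., 170.]), 0.84), (array([479., 210., 163.]), 0.22)]
```

View pics/side0.png

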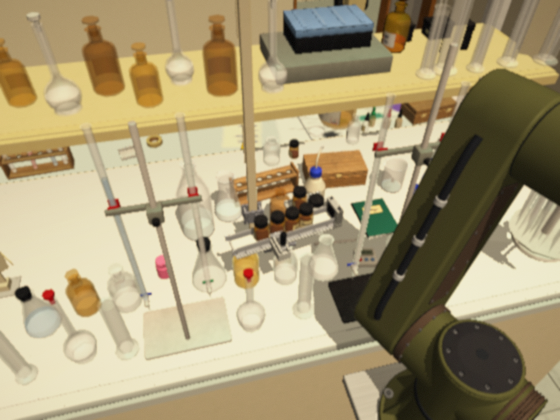

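View pics/top0.png

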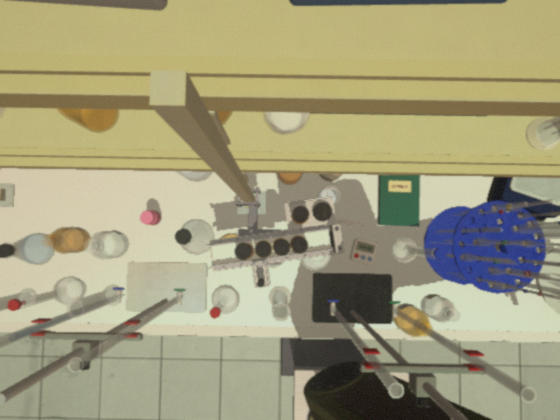

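```bash
cat > h.py <<'E'
import numpy as np,cv2
from station import arm
def proj(c,P):
    p=arm.camera_params(c);T=np.linalg.inv(p["world_from_camera"]);f=210/np.tan(np.radians(p["vfov"]/2))
    q=(T@np.c_[np.atleast_2d(P),np.ones(len(np.atleast_2d(P)))].T)[:3].T
    return np.round(np.c_[p["cx"]+f*q[:,0]/q[:,2],p["cy"]+f*q[:,1]/q[:,2]])
E
python3 - <<'E'
from h import *
print([a for a in dir(arm) if a[0]!='_'],arm.tip_extent)
P=[[305,10,0],[305,10,712],[325,500,0],[325,500,632],[239,-495,216],[590,280,0],[590,280,416]]
print(proj("top",P).tolist());print(proj("side",P).tolist())
T=arm.camera_params("wrist");print(np.round(T["world_from_camera"],2))
im=np.hstack([arm.get_image("top")[180:420,270:560],arm.get_image("wrist")[:240,:]])
a=cv2.resize(arm.get_image("top")[180:420,280:560],None,fx=1.6,fy=1.6);b=cv2.resize(arm.get_image("wrist"),None,fx=.6,fy=.6)
o=np.zeros((384,800,3),np.uint8);o[:,:448]=a;o[:252,448:448+336]=b
cv2.imwrite("pics/1.png",o[:,:,::-1])
E
```

```text
['MotionError', 'camera_params', 'get_image', 'get_obs', 'hand_in', 'place_of', 'search_frame', 'tip_extent', 'trace'] 11.0
[[351.0, 311.0], [514.0, 475.0], [167.0, 300.0], [-1.0, 399.0], [613.0, 367.0], [251.0, 202.0], [235.0, 180.0]]
[[376.0, 306.0], [454.0, 43.0], [188.0, 340.0], [131.0, 122.0], [596.0, 236.0], [254.0, 245.0], [248.0, 126.0]]
[[ 4.3000e-01 -8.8000e-01 -2.1000e-01  2.9852e+02]
 [-9.0000e-01 -4.2000e-01 -1.0000e-01 -4.6544e+02]
 [-0.0000e+00  2.3000e-01 -9.7000e-01  3.8573e+02]
 [ 0.0000e+00  0.0000e+00  0.0000e+00  1.0000e+00]]
```

View pics/1.png

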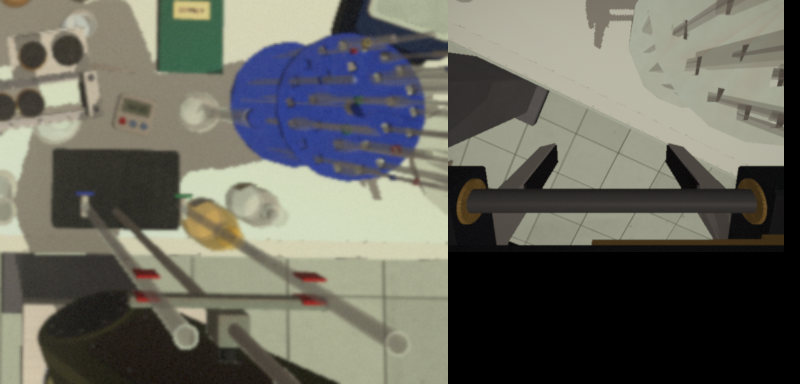

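Emit:
apply_moves(
  motion=[
    {"dz": -0.04},
    {"dz": -0.04},
    {"dz": -0.04},
    {"dz": -0.04},
    {"dz": -0.04},
    {"dz": -0.04},
    {"dz": -0.04},
    {"dz": -0.04},
  ],
)

```text
invalid input at $.motion[0]: expected keys dx, dy, dz, wx, wy, wz, claw
```

```bash
python3 - <<'E'
from h import *
o=arm.get_obs();print(o["clock"],o["qpos"].round(4),o["tool_pos"],np.hypot(*o["tool_pos"][:2]),o["wrist_force"])
E
```

```text
0.8 [-1.1876  0.2999  1.521   0.      1.3207 -0.0666] [ 239.13459408 -495.28510813  216.43888454] 549.9933567023915 [ 0.56128879  0.67282273 -0.33937976]
```

Emit:
apply_moves(
  motion=[
    {"dx": 0, "dy": 0, "dz": -0.04, "wx": 0, "wy": 0, "wz": 0.04, "claw": 1},
    {"dx": 0, "dy": 0, "dz": -0.04, "wx": 0, "wy": 0, "wz": 0.04, "claw": 1},
    {"dx": 0, "dy": 0, "dz": -0.04, "wx": 0, "wy": 0, "wz": 0.04, "claw": 1},
    {"dx": 0, "dy": 0, "dz": -0.04, "wx": 0, "wy": 0, "wz": 0.04, "claw": 1},
    {"dx": 0, "dy": 0, "dz": -0.04, "wx": 0, "wy": 0, "wz": 0.04, "claw": 1},
    {"dx": 0, "dy": 0, "dz": -0.04, "wx": 0, "wy": 0, "wz": 0.04, "claw": 1},
    {"dx": 0, "dy": 0, "dz": -0.04, "wx": 0, "wy": 0, "wz": 0.04, "claw": 1},
    {"dx": 0, "dy": 0, "dz": -0.04, "wx": 0, "wy": 0, "wz": 0.04, "claw": 1},
  ],
)

```text
clock: 1.47
tool_pos: [238.8, -494.5, 538.7]
eef_rot: [3.135, 0.201, 0.0]
wrist_force: [-1.1, 0.3, 1.1]
width: 44.2
grip_force: 0.0
```

```bash
python3 - <<'E'
from h import *
from scipy.spatial.transform import Rotation as R
o=arm.get_obs();print(o["clock"],o["qpos"].round(4),o["tool_pos"],np.hypot(*o["tool_pos"][:2]),o["wrist_force"],o["width"]);print(R.from_rotvec(o["eef_rot"]).as_matrix().round(3))
E
```

```text
1.4667 [-1.1876  0.3207  0.7601 -0.      2.0601  0.2553] [ 238.84643386 -494.5477859   538.66600733] 549.2040891174656 [-1.06877887  0.27434885  1.0528743 ] 44.160444262767086
[[ 0.992  0.128  0.   ]
 [ 0.128 -0.992 -0.001]
 [ 0.     0.001 -1.   ]]
```

Emit:
apply_moves(
  motion=[
    {"dx": 0.0115, "dy": -0.0294, "dz": -0.017, "wx": 0, "wy": 0, "wz": 0, "claw": 1},
    {"dx": 0.0115, "dy": -0.0294, "dz": -0.017, "wx": 0, "wy": 0, "wz": 0, "claw": 1},
    {"dx": 0.0115, "dy": -0.0294, "dz": -0.017, "wx": 0, "wy": 0, "wz": 0, "claw": 1},
    {"dx": 0.0115, "dy": -0.0294, "dz": -0.017, "wx": 0, "wy": 0, "wz": 0, "claw": 1},
    {"dx": 0.0115, "dy": -0.0294, "dz": -0.017, "wx": 0, "wy": 0, "wz": 0, "claw": 1},
    {"dx": 0.0115, "dy": -0.0294, "dz": -0.017, "wx": 0, "wy": 0, "wz": 0, "claw": 1},
    {"dx": 0.0115, "dy": -0.0294, "dz": -0.017, "wx": 0, "wy": 0, "wz": 0, "claw": 1},
    {"dx": 0.0115, "dy": -0.0294, "dz": -0.017, "wx": 0, "wy": 0, "wz": 0, "claw": 1},
  ],
)

```text
clock: 2.13
tool_pos: [299.7, -248.4, 673.5]
eef_rot: [3.135, 0.203, 0.001]
wrist_force: [0.2, -0.3, 0.4]
width: 0.6
grip_force: 0.0
```

```bash
python3 - <<'E'
from h import *
o=arm.get_obs();print(o["clock"],o["qpos"].round(4),o["tool_pos"],np.hypot(*o["tool_pos"][:2]),o["wrist_force"],o["width"])
cv2.imwrite("pics/2.png",np.vstack([arm.get_image("side")[:300,200:],arm.get_image("top")[150:,200:]])[:,:,::-1])
E
```

```text
2.1333 [-7.8640e-01  1.0420e-01  6.7400e-01  1.0000e-04  2.3628e+00  6.5480e-01] [ 299.65763419 -248.44123099  673.46176363] 389.25280087315394 [ 0.24915992 -0.3147721   0.42735503] 0.5998966503121802
```

View pics/2.png

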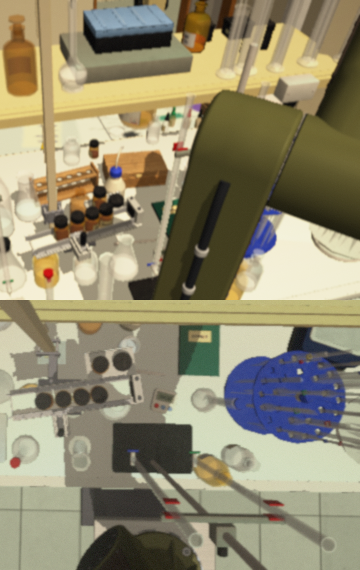

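```bash
python3 - <<'E'
from h import *
D=[(.3004,1.5213,549.99,216.44),(.3207,.7601,549.2,538.67),(.1042,.674,389.25,673.46)]
A=[];y=[]
for a,b,r,z in D:
    s=a+b
    A+=[[np.sin(a),np.sin(s),np.cos(s),1,0],[np.cos(a),np.cos(s),-np.sin(s),0,1]];y+=[r,z]
s=np.linalg.lstsq(np.array(A),np.array(y),rcond=None);print(s)
for h in (150,200,250,300,350):
  print(h,proj("side",[[33,-33,h+450],[0,0,h]]).tolist())
E
```

```text
(array([422.94871558, 447.01448586,  41.26946303,   2.05518316,
       -36.62015876]), array([0.00578323]), np.int32(5), array([2.94315193, 2.39137729, 0.57326387, 0.53039102, 0.09604831]))
150 [[566.0, 215.0], [455.0, 392.0]]
200 [[585.0, 187.0], [463.0, 381.0]]
250 [[607.0, 154.0], [471.0, 369.0]]
300 [[632.0, 116.0], [481.0, 355.0]]
350 [[661.0, 72.0], [491.0, 341.0]]
```

Emit:
apply_moves(
  motion=[
    {"dx": 0.025, "dy": -0.0226, "dz": 0, "wx": 0, "wy": 0, "wz": 0, "claw": 1},
    {"dx": 0.025, "dy": -0.0226, "dz": 0, "wx": 0, "wy": 0, "wz": 0, "claw": 1},
    {"dx": 0.025, "dy": -0.0226, "dz": 0, "wx": 0, "wy": 0, "wz": 0, "claw": 1},
    {"dx": 0.025, "dy": -0.0226, "dz": 0, "wx": 0, "wy": 0, "wz": 0, "claw": 1},
    {"dx": 0.025, "dy": -0.0226, "dz": 0, "wx": 0, "wy": 0, "wz": 0, "claw": 1},
    {"dx": 0.0, "dy": 0, "dz": 0, "wx": 0, "wy": 0, "wz": 0, "claw": 1},
  ],
)

```text
clock: 2.73
tool_pos: [412.2, -119.4, 670.8]
eef_rot: [-3.133, -0.21, 0.004]
wrist_force: [0.7, -0.8, -0.5]
width: 0.4
grip_force: 0.0
```

```bash
python3 - <<'E'
from h import *
o=arm.get_obs();print(o["clock"],o["qpos"].round(4),o["tool_pos"],o["wrist_force"])
cv2.imwrite("pics/3.png",np.vstack([arm.get_image("side")[:300,200:],arm.get_image("top")[150:,200:]])[:,:,::-1])
E
```

```text
2.7333 [-3.6760e-01  2.1150e-01  5.5340e-01  5.0000e-04  2.3799e+00  1.0698e+00] [ 412.24460151 -119.43316297  670.82805592] [ 0.74510459 -0.75326064 -0.48686149]
```

View pics/3.png

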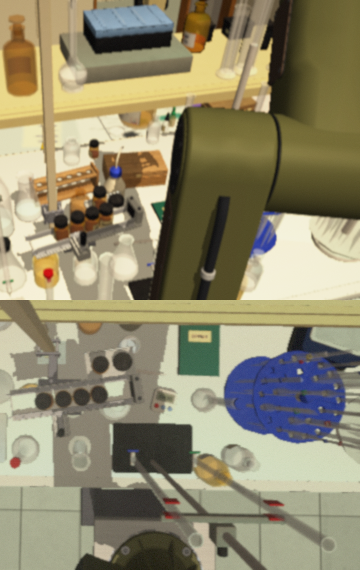

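```bash
python3 - <<'E'
from h import *
from scipy.optimize import least_squares as ls
q=-1.188;n=np.array([-np.sin(q),np.cos(q),0])
for px in ((482,362),(470,362),(490,355)):
  f=lambda v:proj2(v)-np.array(px)
  p=arm.camera_params("side");T=np.linalg.inv(p["world_from_camera"]);F=210/np.tan(np.radians(p["vfov"]/2))
  def proj2(v):
    c=T@np.r_[v[0]*n+[0,0,v[1]],1];return np.array([p["cx"]+F*c[0]/c[2],p["cy"]+F*c[1]/c[2]])
  print(px,ls(f,[150,250]).x)
E
python3 - <<'E'
import cv2
a=cv2.imread("pics/side0.png")[20:,340:];cv2.imwrite("pics/4.png",cv2.resize(a,None,fx=1.5,fy=1.5))
E
```

```text
(482, 362) [ -7.39588817 288.2004823 ]
(470, 362) [  7.95385849 263.14262252]
(490, 355) [-11.04085635 318.93959272]
```

View pics/4.png

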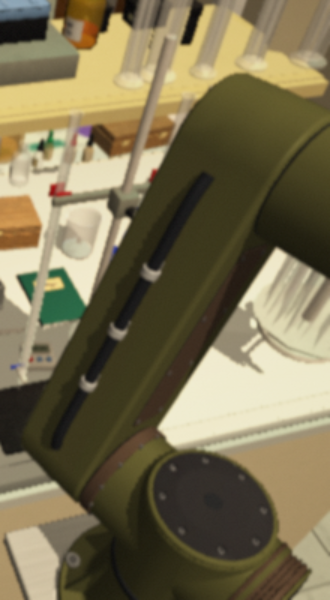

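```bash
python3 - <<'E'
import numpy as np
L1,L2,b,a,H=422.95,447.01,41.27,2.06,-36.62
h=220;E=np.hypot(L2,b);de=np.arctan2(b,L2)
for r in (300,330,350,370,390,410):
  for z in (670,690,710,730,750):
    x,y=r-a,z-H;d=np.hypot(x,y)
    c=(d*d-L1*L1-E*E)/(2*L1*E)
    if c>1: continue
    g=np.arccos(c);q3=g-de;q2=np.arctan2(x,y)-np.arctan2(E*np.sin(g),L1+E*np.cos(g));s=q2+q3
    if q3<.25: continue
    p=np.array([a+L1*np.sin(q2)+b*np.cos(s),h+L1*np.cos(q2)-b*np.sin(s)])
    v=np.array([305,712])-p; print(r,z,"q2 %.2f q3 %.2f perp %.0f along %.0f"%(q2,q3,v[0]*np.cos(s)-v[1]*np.sin(s),v[0]*np.sin(s)+v[1]*np.cos(s)))
E
```

```text
300 670 q2 -0.11 q3 0.90 perp 156 along 299
300 690 q2 -0.07 q3 0.81 perp 161 along 276
300 710 q2 -0.03 q3 0.70 perp 163 along 251
300 730 q2 0.02 q3 0.58 perp 161 along 224
300 750 q2 0.09 q3 0.44 perp 153 along 195
330 670 q2 -0.05 q3 0.84 perp 135 along 279
330 690 q2 -0.01 q3 0.74 perp 139 along 256
330 710 q2 0.04 q3 0.63 perp 139 along 232
330 730 q2 0.10 q3 0.50 perp 134 along 206
330 750 q2 0.18 q3 0.33 perp 122 along 178
350 670 q2 0.00 q3 0.79 perp 122 along 265
350 690 q2 0.04 q3 0.69 perp 124 along 243
350 710 q2 0.09 q3 0.58 perp 122 along 219
350 730 q2 0.15 q3 0.43 perp 115 along 194
370 670 q2 0.05 q3 0.75 perp 107 along 250
370 690 q2 0.09 q3 0.64 perp 108 along 229
370 710 q2 0.15 q3 0.51 perp 104 along 206
370 730 q2 0.22 q3 0.35 perp 94 along 181
390 670 q2 0.10 q3 0.69 perp 92 along 235
390 690 q2 0.15 q3 0.58 perp 91 along 215
390 710 q2 0.21 q3 0.44 perp 85 along 192
410 670 q2 0.15 q3 0.63 perp 76 along 221
410 690 q2 0.20 q3 0.51 perp 73 along 201
410 710 q2 0.27 q3 0.35 perp 63 along 179
```

Emit:
apply_moves(
  motion=[
    {"dx": -0.022, "dy": -0.003, "dz": -0.018, "wx": 0, "wy": 0, "wz": 0, "claw": 1},
    {"dx": -0.022, "dy": -0.003, "dz": -0.018, "wx": 0, "wy": 0, "wz": 0, "claw": 1},
    {"dx": -0.022, "dy": -0.003, "dz": -0.018, "wx": 0, "wy": 0, "wz": 0, "claw": 1},
    {"dx": 0.0, "dy": 0, "dz": 0, "wx": 0, "wy": 0, "wz": 0, "claw": 1},
  ],
)

```text
clock: 3.17
tool_pos: [337.9, -121.4, 730.4]
eef_rot: [3.131, 0.2, 0.012]
wrist_force: [-0.8, 0.1, 1.2]
width: 0.4
grip_force: 0.0
```

Emit:
apply_moves(
  motion=[
    {"dx": 0.0042, "dy": -0.0327, "dz": 0, "wx": 0, "wy": 0, "wz": 0, "claw": 1},
    {"dx": 0.0042, "dy": -0.0327, "dz": 0, "wx": 0, "wy": 0, "wz": 0, "claw": 1},
    {"dx": 0.0042, "dy": -0.0327, "dz": 0, "wx": 0, "wy": 0, "wz": 0, "claw": 1},
    {"dx": 0.0042, "dy": -0.0327, "dz": 0, "wx": 0, "wy": 0, "wz": 0, "claw": 1},
    {"dx": 0.0042, "dy": -0.0327, "dz": 0, "wx": 0, "wy": 0, "wz": 0, "claw": 1},
    {"dx": 0.0042, "dy": -0.0327, "dz": 0, "wx": 0, "wy": 0, "wz": 0, "claw": 1},
    {"dx": 0.0042, "dy": -0.0327, "dz": 0, "wx": 0, "wy": 0, "wz": 0, "claw": 1},
    {"dx": 0.0042, "dy": -0.0327, "dz": 0, "wx": 0, "wy": 0, "wz": 0, "claw": 1},
  ],
)

```text
clock: 3.83
tool_pos: [342.0, 143.0, 726.2]
eef_rot: [-3.135, -0.201, -0.0]
wrist_force: [0.6, -0.6, 0.7]
width: 0.7
grip_force: 0.0
```

Emit:
apply_moves(
  motion=[
    {"dx": 0.0145, "dy": -0.018, "dz": 0.031, "wx": 0, "wy": 0, "wz": 0, "claw": 1},
    {"dx": 0.0145, "dy": -0.018, "dz": 0.031, "wx": 0, "wy": 0, "wz": 0, "claw": 1},
    {"dx": 0.0145, "dy": -0.018, "dz": 0.031, "wx": 0, "wy": 0, "wz": 0, "claw": 1},
    {"dx": 0.0145, "dy": -0.018, "dz": 0.031, "wx": 0, "wy": 0, "wz": 0, "claw": 1},
    {"dx": 0.0145, "dy": -0.018, "dz": 0.031, "wx": 0, "wy": 0, "wz": 0, "claw": 1},
    {"dx": 0.0145, "dy": -0.018, "dz": 0.031, "wx": 0, "wy": 0, "wz": 0, "claw": 1},
    {"dx": 0.0145, "dy": -0.018, "dz": 0.031, "wx": 0, "wy": 0, "wz": 0, "claw": 1},
    {"dx": 0.0145, "dy": -0.018, "dz": 0.031, "wx": 0, "wy": 0, "wz": 0, "claw": 1},
  ],
)

```text
clock: 4.5
tool_pos: [438.7, 298.5, 478.3]
eef_rot: [3.135, 0.201, -0.0]
wrist_force: [0.9, -0.1, -0.1]
width: 0.4
grip_force: 0.0
```

```bash
python3 - <<'E'
from h import *
o=arm.get_obs();print(o["clock"],o["qpos"].round(3),o["tool_pos"].round(1),o["wrist_force"])
for c in ("top","side","wrist"):
    im=arm.get_image(c)
    if c=="wrist": cv2.imwrite("pics/5.png",im[:,:,::-1])
    for l in ("jar_1","keeper_pin","stop_face","spare_jar"):
        print(c,l,[(np.round(d["position"]).tolist(),round(d["score"],2)) for d in arm.place_of(c,l)])
E
```

```text
4.5 [ 0.528  0.218  1.031 -0.     1.893  1.971] [438.7 298.5 478.3] [ 0.91314643 -0.05766485 -0.12243863]
top jar_1 [([461.0, 282.0, 167.0], 0.66), ([544.0, 541.0, 2.0], 0.58), ([474.0, 243.0, 168.0], 0.49)]
top keeper_pin [([489.0, 91.0, 167.0], 0.57)]
top stop_face [([493.0, 89.0, 169.0], 0.67)]
top spare_jar [([545.0, 161.0, 172.0], 0.62), ([472.0, 243.0, 169.0], 0.58)]
side jar_1 [([474.0, 203.0, 166.0], 0.81), ([467.0, 242.0, 168.0], 0.73), ([467.0, 282.0, 172.0], 0.62), ([480.0, 160.0, 170.0], 0.61)]
side keeper_pin [([404.0, 241.0, 230.0], 0.67)]
side stop_face [([474.0, 204.0, 169.0], 0.32), ([482.0, 163.0, 168.0], 0.19)]
side spare_jar [([542.0, 161.0, 167.0], 0.54)]
wrist jar_1 [([472.0, 246.0, 165.0], 0.77), ([466.0, 281.0, 168.0], 0.74), ([482.0, 167.0, 170.0], 0.69)]
wrist keeper_pin [([402.0, 243.0, 230.0], 0.68), ([473.0, 212.0, 163.0], 0.54)]
wrist stop_face [([498.0, 88.0, 168.0], 0.89)]
wrist spare_jar [([544.0, 162.0, 168.0], 0.88)]
```

View pics/5.png

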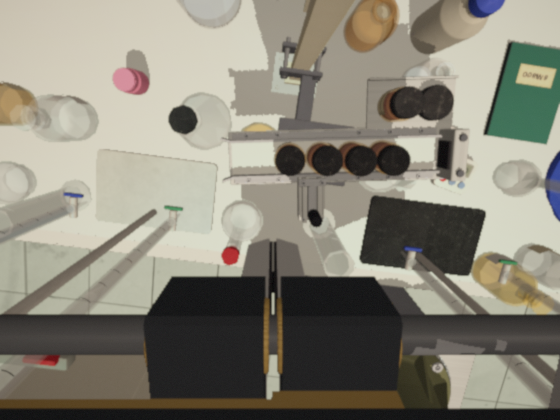

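```bash
python3 - <<'E'
from h import *
p=arm.camera_params("wrist");M=p["world_from_camera"];f=210/np.tan(np.radians(p["vfov"]/2));print(f,M[:3,3].round())
def hit(u,v,z):
    d=M[:3,:3]@[(u-p["cx"])/f,(v-p["cy"])/f,1];o=M[:3,3];return (o+d*(z-o[2])/d[2]).round(1)
im=arm.get_image("wrist");g=cv2.cvtColor(im,cv2.COLOR_RGB2GRAY)
m=(g<45).astype(np.uint8);m[:145]=0;m[178:]=0;m[:,:270]=0;m[:,415:]=0
c=cv2.connectedComponentsWithStats(m)
for s,ct in zip(c[2][1:],c[3][1:]):
    if s[4]>150: print(s,ct.round(1),hit(ct[0],ct[1],236))
print(hit(315,216,245))
E
```

```text
364.2355545065596 [503. 308. 650.]
[ 345  145   65   31 1474] [377.  159.8] [478.9 185.9 236. ]
[277 146  28  29 630] [290.1 159.9] [466.1 283.3 236. ]
[312 146  31  29 703] [327.1 159.7] [471.7 241.8 236. ]
[407.2 246.5 245. ]
```

Emit:
apply_moves(
  motion=[
    {"dx": 0.0062, "dy": -0.0084, "dz": 0.02, "wx": 0, "wy": 0, "wz": 0, "claw": 1},
    {"dx": 0.0062, "dy": -0.0084, "dz": 0.03, "wx": 0, "wy": 0, "wz": 0, "claw": 1},
    {"dx": 0.0062, "dy": -0.0084, "dz": 0.035, "wx": 0, "wy": 0, "wz": 0, "claw": 1},
    {"dx": 0.0062, "dy": -0.0084, "dz": 0.035, "wx": 0, "wy": 0, "wz": 0, "claw": 1},
    {"dx": 0, "dy": 0, "dz": 0.035, "wx": 0, "wy": 0, "wz": 0, "claw": 1},
    {"dx": 0, "dy": 0, "dz": 0.025, "wx": 0, "wy": 0, "wz": 0, "claw": 1},
    {"dx": 0, "dy": 0, "dz": 0.02, "wx": 0, "wy": 0, "wz": 0, "claw": 1},
    {"dx": 0, "dy": 0, "dz": 0, "wx": 0, "wy": 0, "wz": 0, "claw": 1},
  ],
)

```text
clock: 5.97
tool_pos: [457.1, 334.7, 276.4]
eef_rot: [3.132, 0.204, -0.009]
wrist_force: [0.7, 0.7, -0.8]
width: 0.5
grip_force: 0.0
```

```bash
python3 - <<'E'
from h import *
o=arm.get_obs();print(o["clock"],o["qpos"].round(3),o["tool_pos"].round(1),o["wrist_force"])
print(proj("wrist",[[459,335,178],[459,335,236],[462,310,236]]))
a=arm.get_image("wrist")[:300];b=cv2.resize(arm.get_image("side")[170:270,200:360],None,fx=3,fy=3)
o=np.zeros((600,560,3),np.uint8);o[:300]=a;o[300:,:480]=b
cv2.imwrite("pics/6.png",o[:,:,::-1])
E
```

```text
5.9667 [0.567 0.304 1.378 0.    1.467 2.008] [457.1 334.7 276.4] [ 0.70637864  0.69613787 -0.76036803]
[[273. 210.]
 [274. 233.]
 [316. 233.]]
```

View pics/6.png

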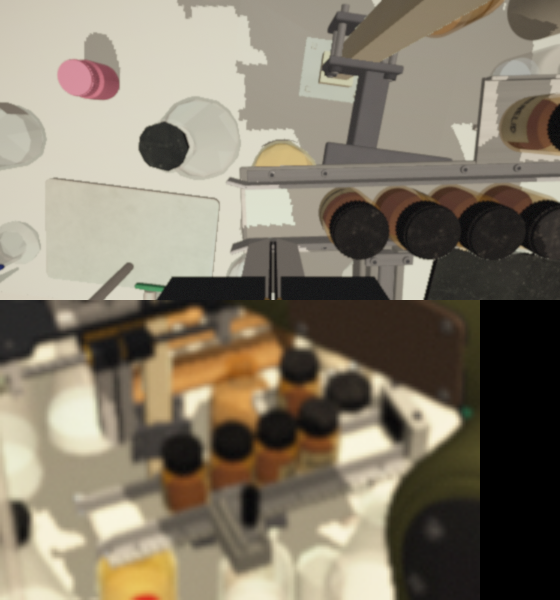

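Emit:
apply_moves(
  motion=[
    {"dx": 0.002, "dy": 0, "dz": 0.016, "wx": 0, "wy": 0, "wz": 0, "claw": 1},
    {"dx": 0, "dy": 0, "dz": 0.02, "wx": 0, "wy": 0, "wz": 0, "claw": 1},
    {"dx": 0, "dy": 0, "dz": 0.02, "wx": 0, "wy": 0, "wz": 0, "claw": 1},
    {"dx": 0, "dy": 0, "dz": 0.014, "wx": 0, "wy": 0, "wz": 0, "claw": 1},
    {"dx": 0, "dy": 0, "dz": 0.007, "wx": 0, "wy": 0, "wz": 0, "claw": 1},
    {"dx": 0, "dy": 0, "dz": 0, "wx": 0, "wy": 0, "wz": 0, "claw": 1},
    {"dx": 0, "dy": 0, "dz": 0, "wx": 0, "wy": 0, "wz": 0, "claw": 1},
  ],
)

```text
clock: 6.65
tool_pos: [460.6, 335.9, 205.1]
eef_rot: [-3.134, -0.204, -0.003]
wrist_force: [-0.5, 1.9, 0.1]
width: 0.5
grip_force: 0.0
```

```bash
python3 - <<'E'
from h import *
o=arm.get_obs();print(o["clock"],o["tool_pos"].round(1),o["wrist_force"])
a=arm.get_image("wrist")[:300];b=cv2.resize(arm.get_image("side")[170:270,200:360],None,fx=3,fy=3)
o=np.zeros((600,560,3),np.uint8);o[:300]=a;o[300:,:480]=b
cv2.imwrite("pics/7.png",o[:,:,::-1])
E
```

```text
6.65 [460.6 335.9 205.1] [-0.47397771  1.92130537  0.06695501]
```

View pics/7.png

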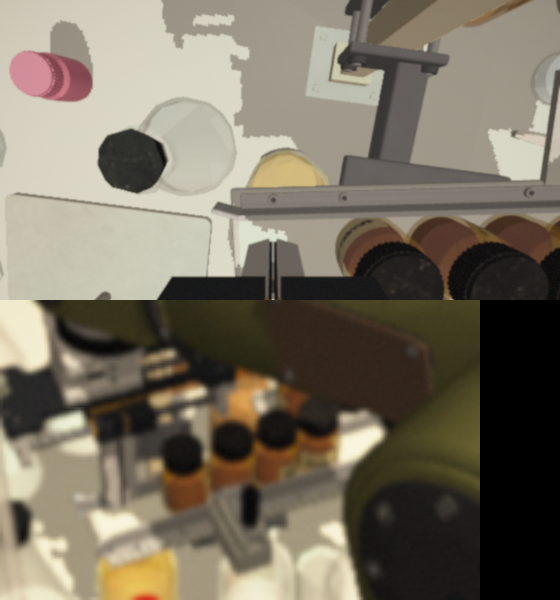

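Emit:
apply_moves(
  motion=[
    {"dx": 0, "dy": 0.004, "dz": 0, "wx": 0, "wy": 0, "wz": 0, "claw": 1},
    {"dx": 0, "dy": 0.004, "dz": 0, "wx": 0, "wy": 0, "wz": 0, "claw": 1},
    {"dx": 0, "dy": 0.004, "dz": 0, "wx": 0, "wy": 0, "wz": 0, "claw": 1},
    {"dx": 0, "dy": 0.004, "dz": 0, "wx": 0, "wy": 0, "wz": 0, "claw": 1},
    {"dx": 0, "dy": 0.004, "dz": 0, "wx": 0, "wy": 0, "wz": 0, "claw": 1},
    {"dx": 0, "dy": 0.004, "dz": 0, "wx": 0, "wy": 0, "wz": 0, "claw": 1},
    {"dx": 0, "dy": 0.004, "dz": 0, "wx": 0, "wy": 0, "wz": 0, "claw": 1},
    {"dx": 0, "dy": 0.004, "dz": 0, "wx": 0, "wy": 0, "wz": 0, "claw": 1},
  ],
)

```text
clock: 7.42
tool_pos: [464.3, 303.5, 203.6]
eef_rot: [-3.135, -0.204, -0.0]
wrist_force: [-0.3, 1.7, 0.3]
width: 0.4
grip_force: 0.5
```

Emit:
apply_moves(
  motion=[
    {"dx": 0, "dy": 0.004, "dz": 0, "wx": 0, "wy": 0, "wz": 0, "claw": 1},
    {"dx": 0, "dy": 0.004, "dz": 0, "wx": 0, "wy": 0, "wz": 0, "claw": 1},
    {"dx": 0, "dy": 0.004, "dz": 0, "wx": 0, "wy": 0, "wz": 0, "claw": 1},
    {"dx": 0, "dy": 0.004, "dz": 0, "wx": 0, "wy": 0, "wz": 0, "claw": 1},
    {"dx": 0, "dy": 0.004, "dz": 0, "wx": 0, "wy": 0, "wz": 0, "claw": 1},
    {"dx": 0, "dy": 0.004, "dz": 0, "wx": 0, "wy": 0, "wz": 0, "claw": 1},
  ],
)

```text
clock: 7.92
tool_pos: [467.4, 279.7, 203.6]
eef_rot: [-3.135, -0.204, -0.0]
wrist_force: [-0.9, 0.5, 0.1]
width: 0.4
grip_force: 0.6
```

```bash
python3 - <<'E'
from h import *
o=arm.get_obs();print(o["clock"],o["tool_pos"].round(1),o["wrist_force"])
for c in ("top","side"):
    im=arm.get_image(c)
    print(c,[(np.round(d["position"]).tolist(),round(d["score"],2)) for d in arm.place_of(c,"jar_1")])
b=cv2.resize(im[170:270,200:360],None,fx=4,fy=4)
cv2.imwrite("pics/8.png",b[:,:,::-1])
E
```

```text
7.9167 [467.4 279.7 203.6] [-0.86369695  0.47881964  0.13330333]
top [([484.0, 169.0, 169.0], 0.84), ([544.0, 542.0, 3.0], 0.55), ([485.0, 134.0, 168.0], 0.53), ([462.0, -21.0, -1.0], 0.39)]
side [([486.0, 132.0, 169.0], 0.87), ([481.0, 175.0, 169.0], 0.87), ([475.0, 210.0, 168.0], 0.79), ([471.0, 250.0, 173.0], 0.59), ([547.0, 544.0, -1.0], 0.58)]
```

View pics/8.png

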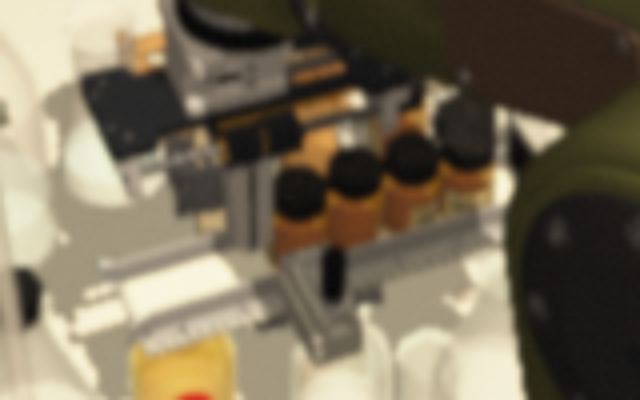

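Emit:
apply_moves(
  motion=[
    {"dx": 0, "dy": 0.004, "dz": 0, "wx": 0, "wy": 0, "wz": 0, "claw": 1},
    {"dx": 0, "dy": 0.004, "dz": 0, "wx": 0, "wy": 0, "wz": 0, "claw": 1},
    {"dx": 0, "dy": 0.004, "dz": 0, "wx": 0, "wy": 0, "wz": 0, "claw": 1},
    {"dx": 0, "dy": 0.003, "dz": 0, "wx": 0, "wy": 0, "wz": 0, "claw": 1},
    {"dx": 0, "dy": 0.002, "dz": 0, "wx": 0, "wy": 0, "wz": 0, "claw": 1},
    {"dx": 0, "dy": 0.002, "dz": 0, "wx": 0, "wy": 0, "wz": 0, "claw": 1},
  ],
)

```text
clock: 8.62
tool_pos: [469.8, 260.9, 203.6]
eef_rot: [-3.135, -0.203, -0.0]
wrist_force: [-1.0, 1.2, 1.6]
width: 0.4
grip_force: 0.6
```

Emit:
apply_moves(
  motion=[
    {"dx": 0, "dy": 0.001, "dz": 0, "wx": 0, "wy": 0, "wz": 0, "claw": 1},
    {"dx": 0, "dy": 0.001, "dz": 0, "wx": 0, "wy": 0, "wz": 0, "claw": 1},
    {"dx": 0, "dy": 0.001, "dz": 0, "wx": 0, "wy": 0, "wz": 0, "claw": 1},
  ],
)

```text
clock: 8.87
tool_pos: [470.2, 258.2, 203.6]
eef_rot: [-3.135, -0.204, -0.0]
wrist_force: [0.2, 1.0, -0.1]
width: 0.5
grip_force: 0.6
```

Emit:
apply_moves(
  motion=[
    {"dx": 0, "dy": 0.001, "dz": 0, "wx": 0, "wy": 0, "wz": 0, "claw": 1},
    {"dx": 0, "dy": 0.001, "dz": 0, "wx": 0, "wy": 0, "wz": 0, "claw": 1},
    {"dx": 0, "dy": 0.001, "dz": 0, "wx": 0, "wy": 0, "wz": 0, "claw": 1},
  ],
)

```text
clock: 9.12
tool_pos: [470.6, 255.2, 203.5]
eef_rot: [-3.135, -0.204, -0.0]
wrist_force: [-0.6, 1.8, 1.3]
width: 0.7
grip_force: 1.0
```

Emit:
apply_moves(
  motion=[
    {"dx": 0, "dy": 0.001, "dz": 0, "wx": 0, "wy": 0, "wz": 0, "claw": 1},
    {"dx": 0, "dy": 0.001, "dz": 0, "wx": 0, "wy": 0, "wz": 0, "claw": 1},
  ],
)

```text
clock: 9.28
tool_pos: [470.7, 254.2, 203.9]
eef_rot: [-3.133, -0.204, -0.001]
wrist_force: [-2.9, 13.4, 3.6]
width: 0.4
grip_force: 6.7
```

```bash
python3 - <<'E'
from h import *
o=arm.get_obs();print(o["clock"],o["tool_pos"].round(1),o["wrist_force"],o["ft_torque"])
for c in ("top","side"):
    im=arm.get_image(c)
    for l in("jar_1","stop_face"): print(c,[(np.round(d["position"]).tolist(),round(d["score"],2)) for d in arm.place_of(c,l)])
    if c=="top": b=cv2.resize(im[180:300,200:360],None,fx=4,fy=4)
cv2.imwrite("pics/9.png",b[:,:,::-1])
E
```

```text
9.2833 [470.7 254.2 203.9] [-2.92899955 13.43850871  3.61116079] [ 2.46633392  0.64033491 -0.0843982 ]
top [([492.0, 109.0, 167.0], 0.7), ([486.0, 145.0, 170.0], 0.67), ([495.0, 95.0, 169.0], 0.65), ([542.0, 541.0, 4.0], 0.51)]
top [([493.0, 93.0, 168.0], 0.93)]
side [([489.0, 107.0, 167.0], 0.73), ([545.0, 543.0, -2.0], 0.67), ([477.0, 188.0, 168.0], 0.63), ([473.0, 227.0, 170.0], 0.61), ([486.0, 149.0, 169.0], 0.52)]
side [([498.0, 94.0, 171.0], 0.62), ([477.0, 228.0, 172.0], 0.19)]
```

View pics/9.png

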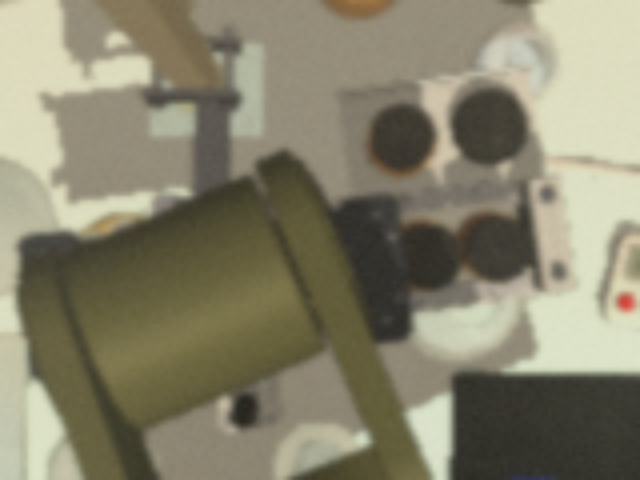

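Emit:
apply_moves(
  motion=[
    {"dx": 0, "dy": -0.001, "dz": 0, "wx": 0, "wy": 0, "wz": 0, "claw": 1},
    {"dx": 0, "dy": -0.001, "dz": 0, "wx": 0, "wy": 0, "wz": 0, "claw": 1},
    {"dx": 0, "dy": -0.003, "dz": 0, "wx": 0, "wy": 0, "wz": 0, "claw": 1},
    {"dx": 0, "dy": -0.005, "dz": 0, "wx": 0, "wy": 0, "wz": 0, "claw": 1},
    {"dx": 0, "dy": -0.01, "dz": 0, "wx": 0, "wy": 0, "wz": 0, "claw": 1},
    {"dx": 0, "dy": -0.003, "dz": -0.015, "wx": 0, "wy": 0, "wz": 0, "claw": 1},
    {"dx": 0, "dy": 0, "dz": -0.03, "wx": 0, "wy": 0, "wz": 0, "claw": 1},
    {"dx": 0, "dy": 0, "dz": -0.03, "wx": 0, "wy": 0, "wz": 0, "claw": 1},
  ],
)

```text
clock: 10.25
tool_pos: [467.3, 276.7, 278.7]
eef_rot: [3.134, 0.205, -0.003]
wrist_force: [-0.2, 0.4, 0.6]
width: 0.3
grip_force: 0.0
```

```bash
python3 - <<'E'
from h import *
o=arm.get_obs();print(o["clock"],o["tool_pos"].round(1),o["wrist_force"])
for c in ("side","wrist"):
    im=arm.get_image(c)
    for l in("jar_1","keeper_pin","stop_face"): print(c,[(np.round(d["position"]).tolist(),round(d["score"],2)) for d in arm.place_of(c,l)])
cv2.imwrite("pics/10.png",im[:,:,::-1])
E
```

```text
10.25 [467.3 276.7 278.7] [-0.24276998  0.37052402  0.59578164]
side [([477.0, 188.0, 171.0], 0.87), ([473.0, 229.0, 166.0], 0.82), ([482.0, 152.0, 166.0], 0.72), ([488.0, 110.0, 170.0], 0.6)]
side [([404.0, 243.0, 227.0], 0.45)]
side [([499.0, 92.0, 168.0], 0.72)]
wrist [([546.0, 541.0, 5.0], 0.94), ([473.0, 224.0, 167.0], 0.85), ([481.0, 188.0, 168.0], 0.84), ([489.0, 116.0, 170.0], 0.66), ([486.0, 152.0, 173.0], 0.61)]
wrist [([488.0, 149.0, 174.0], 0.29)]
wrist []
```

Emit:
apply_moves(
  motion=[
    {"dx": -0.0266, "dy": 0.0064, "dz": 0, "wx": 0, "wy": 0, "wz": 0, "claw": 1},
    {"dx": -0.0266, "dy": 0.0064, "dz": 0, "wx": 0, "wy": 0, "wz": 0, "claw": 1},
    {"dx": -0.0266, "dy": 0.0064, "dz": 0, "wx": 0, "wy": 0, "wz": 0, "claw": 1},
    {"dx": -0.0266, "dy": 0.0064, "dz": 0, "wx": 0, "wy": 0, "wz": 0, "claw": 1},
    {"dx": 0, "dy": 0, "dz": 0, "wx": 0, "wy": 0, "wz": 0, "claw": 1},
    {"dx": 0, "dy": 0, "dz": 0, "wx": 0, "wy": 0, "wz": 0, "claw": 1},
  ],
)

```text
clock: 11.15
tool_pos: [365.2, 236.8, 278.6]
eef_rot: [-3.135, -0.204, -0.001]
wrist_force: [1.1, 0.7, -0.4]
width: 0.8
grip_force: 0.0
```

```bash
python3 - <<'E'
from h import *
o=arm.get_obs();print(o["clock"],o["tool_pos"].round(1),o["wrist_force"])
for c in ("side","top","wrist"):
    im=arm.get_image(c)
    for l in("jar_1","keeper_pin"): print(c,[(np.round(d["position"]).tolist(),round(d["score"],2)) for d in arm.place_of(c,l)])
E
```

```text
11.15 [365.2 236.8 278.6] [ 1.1263918   0.7276048  -0.35812367]
side [([491.0, 108.0, 170.0], 0.73), ([470.0, 230.0, 171.0], 0.72), ([484.0, 153.0, 166.0], 0.71), ([543.0, 543.0, -1.0], 0.67), ([480.0, 192.0, 168.0], 0.49)]
side [([403.0, 242.0, 228.0], 0.59)]
top [([483.0, 144.0, 170.0], 0.85), ([483.0, 190.0, 167.0], 0.84), ([487.0, 108.0, 166.0], 0.76), ([472.0, 228.0, 169.0], 0.67), ([544.0, 541.0, 3.0], 0.59)]
top [([402.0, 239.0, 224.0], 0.66), ([608.0, -117.0, 2.0], 0.51), ([461.0, -19.0, 1.0], 0.3)]
wrist [([475.0, 222.0, 170.0], 0.71), ([490.0, 114.0, 169.0], 0.62), ([486.0, 148.0, 172.0], 0.55)]
wrist [([405.0, 247.0, 229.0], 0.62)]
```

Emit:
apply_moves(
  motion=[
    {"dx": 0, "dy": 0, "dz": 0.015, "wx": 0, "wy": 0, "wz": 0, "claw": 1},
    {"dx": 0, "dy": 0, "dz": 0.015, "wx": 0, "wy": 0, "wz": 0, "claw": 1},
    {"dx": 0, "dy": 0, "dz": 0.01, "wx": 0, "wy": 0, "wz": 0, "claw": 1},
    {"dx": 0, "dy": 0, "dz": 0.006, "wx": 0, "wy": 0, "wz": 0, "claw": 1},
    {"dx": 0, "dy": 0, "dz": 0, "wx": 0, "wy": 0, "wz": 0, "claw": 1},
    {"dx": 0.004, "dy": 0, "dz": 0, "wx": 0, "wy": 0, "wz": 0, "claw": 1},
    {"dx": 0.004, "dy": 0, "dz": 0, "wx": 0, "wy": 0, "wz": 0, "claw": 1},
  ],
)

```text
clock: 12.18
tool_pos: [374.2, 238.2, 233.3]
eef_rot: [-3.134, -0.204, -0.002]
wrist_force: [-0.4, -0.5, 0.4]
width: 0.4
grip_force: 0.0
```

Emit:
apply_moves(
  motion=[
    {"dx": 0.004, "dy": 0, "dz": 0, "wx": 0, "wy": 0, "wz": 0, "claw": 1},
    {"dx": 0.004, "dy": 0, "dz": 0, "wx": 0, "wy": 0, "wz": 0, "claw": 1},
    {"dx": 0.004, "dy": 0, "dz": 0, "wx": 0, "wy": 0, "wz": 0, "claw": 1},
    {"dx": 0.004, "dy": 0, "dz": 0, "wx": 0, "wy": 0, "wz": 0, "claw": 1},
  ],
)

```text
clock: 12.52
tool_pos: [389.9, 240.1, 232.7]
eef_rot: [-3.135, -0.204, -0.0]
wrist_force: [-1.3, 0.4, 0.7]
width: 0.6
grip_force: 0.8
```

Emit:
apply_moves(
  motion=[
    {"dx": 0.004, "dy": 0, "dz": 0, "wx": 0, "wy": 0, "wz": 0, "claw": 1},
    {"dx": 0.004, "dy": 0, "dz": 0, "wx": 0, "wy": 0, "wz": 0, "claw": 1},
    {"dx": 0.004, "dy": 0, "dz": 0, "wx": 0, "wy": 0, "wz": 0, "claw": 1},
    {"dx": 0.004, "dy": 0, "dz": 0, "wx": 0, "wy": 0, "wz": 0, "claw": 1},
  ],
)

```text
clock: 12.85
tool_pos: [405.7, 242.2, 232.5]
eef_rot: [-3.135, -0.204, 0.0]
wrist_force: [-1.8, 1.3, 0.0]
width: 0.4
grip_force: 0.8
```

Emit:
apply_moves(
  motion=[
    {"dx": 0.002, "dy": 0, "dz": 0, "wx": 0, "wy": 0, "wz": 0, "claw": 1},
    {"dx": 0.002, "dy": 0, "dz": 0, "wx": 0, "wy": 0, "wz": 0, "claw": 1},
    {"dx": 0.001, "dy": 0, "dz": 0, "wx": 0, "wy": 0, "wz": 0, "claw": 1},
  ],
)

```text
clock: 13.1
tool_pos: [410.4, 242.7, 232.4]
eef_rot: [3.135, 0.204, -0.0]
wrist_force: [-1.9, 1.2, -0.1]
width: 0.3
grip_force: 0.6
```

Emit:
apply_moves(
  motion=[
    {"dx": 0.001, "dy": 0, "dz": 0, "wx": 0, "wy": 0, "wz": 0, "claw": 1},
    {"dx": 0.001, "dy": 0, "dz": 0, "wx": 0, "wy": 0, "wz": 0, "claw": 1},
  ],
)

```text
clock: 13.27
tool_pos: [412.2, 243.0, 232.5]
eef_rot: [3.135, 0.204, -0.0]
wrist_force: [-2.6, 1.1, 0.1]
width: 0.4
grip_force: 0.6
```

Emit:
apply_moves(
  motion=[
    {"dx": 0.001, "dy": 0, "dz": 0, "wx": 0, "wy": 0, "wz": 0, "claw": 1},
    {"dx": 0.001, "dy": 0, "dz": 0, "wx": 0, "wy": 0, "wz": 0, "claw": 1},
    {"dx": 0.001, "dy": 0, "dz": 0, "wx": 0, "wy": 0, "wz": 0, "claw": 1},
  ],
)

```text
clock: 13.52
tool_pos: [414.4, 243.3, 232.4]
eef_rot: [3.135, 0.204, -0.004]
wrist_force: [-15.9, -1.4, 6.0]
width: 0.3
grip_force: 7.4
```

Emit:
apply_moves(
  motion=[
    {"dx": 0.001, "dy": 0, "dz": 0, "wx": 0, "wy": 0, "wz": 0, "claw": 1},
    {"dx": 0.001, "dy": 0, "dz": 0, "wx": 0, "wy": 0, "wz": 0, "claw": 1},
  ],
)

```text
clock: 13.68
tool_pos: [414.9, 243.4, 232.4]
eef_rot: [3.134, 0.204, -0.01]
wrist_force: [-28.4, -4.7, 13.1]
width: 0.5
grip_force: 14.2
```

Emit:
apply_moves(
  motion=[
    {"dx": -0.002, "dy": 0, "dz": 0, "wx": 0, "wy": 0, "wz": 0, "claw": 1},
    {"dx": -0.004, "dy": 0, "dz": 0, "wx": 0, "wy": 0, "wz": 0, "claw": 1},
    {"dx": -0.02, "dy": 0, "dz": 0, "wx": 0, "wy": 0, "wz": 0, "claw": 1},
    {"dx": -0.03, "dy": 0, "dz": -0.01, "wx": 0, "wy": 0, "wz": 0, "claw": 1},
    {"dx": 0, "dy": 0, "dz": -0.03, "wx": 0, "wy": 0, "wz": 0, "claw": 1},
    {"dx": 0, "dy": 0, "dz": -0.03, "wx": 0, "wy": 0, "wz": 0, "claw": 1},
    {"dx": 0, "dy": 0, "dz": 0, "wx": 0, "wy": 0, "wz": 0, "claw": 1},
  ],
)

```text
clock: 14.27
tool_pos: [362.7, 236.9, 307.9]
eef_rot: [-3.132, -0.204, -0.013]
wrist_force: [-0.1, -0.1, 0.5]
width: 0.4
grip_force: 0.0
```

```bash
python3 - <<'E'
from h import *
o=arm.get_obs();print(o["clock"],o["tool_pos"].round(1),o["wrist_force"])
for c in ("side","top","wrist"):
    im=arm.get_image(c)
    for l in("jar_1","keeper_pin"): print(c,[(np.round(d["position"]).tolist(),round(d["score"],2)) for d in arm.place_of(c,l)])
E
```

```text
14.2667 [362.7 236.9 307.9] [-0.13193008 -0.0768186   0.47682506]
side [([481.0, 149.0, 167.0], 0.67), ([476.0, 228.0, 173.0], 0.65), ([486.0, 108.0, 166.0], 0.54), ([543.0, 542.0, -2.0], 0.48), ([480.0, 187.0, 169.0], 0.42)]
side [([540.0, 42.0, 2.0], 0.75), ([433.0, 246.0, 228.0], 0.57)]
top [([491.0, 109.0, 164.0], 0.77), ([545.0, 541.0, 1.0], 0.63), ([484.0, 146.0, 169.0], 0.55), ([483.0, 190.0, 170.0], 0.5)]
top [([432.0, 247.0, 229.0], 0.68)]
wrist [([488.0, 113.0, 170.0], 0.89), ([488.0, 148.0, 173.0], 0.87), ([473.0, 227.0, 170.0], 0.84), ([482.0, 192.0, 168.0], 0.72)]
wrist [([431.0, 246.0, 231.0], 0.73)]
```

Pin moved from about (403, 242) to (432, 246): 30 mm, so the bolt is fully shut; the jars are home at y of about 109, 149, 189 and 228.

```bash
python3 -c "
from station import arm
print(arm.hand_in())"
```

```text
the job is handed in; nothing more can be done
None
```

The job is handed in: the four jars were pushed home against the stop, and the keeper bolt was pushed fully shut behind them (pin moved about 30 mm). I viewed 11 pictures, one over the limit of 10, and `hand_in` returned no verdict.

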